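Seat the hole caps of a guide rail

ROBOT

A 7-joint arm with a two-finger parallel gripper is mounted at the origin on the work surface. World frame = base frame: x ahead of the robot, y to its left, z up, the work surface at z = 0. Lengths are in m, angles in rad, forces in N, time in s.
With the tool pointing down it reaches from about 0.425 to 1.025 m from the base axis. Payload 9.4 kg.
Tool frame: the origin (TCP) lies between the finger pads; the fingertips stand 8 mm ahead of it and the grasp point (between the pads) lies 11 mm behind it; x points along the fingers, z is the direction in which the jaws open and shut, and the axes are right-handed (so a half turn about x gives the same grasp; the last joint's range is limited). The gripper opens to 93 mm and grips with 3 to 60 N. Pads are 15 mm wide; open, the fingers measure 128 mm over their backs; the gripper's body (75 mm by 188 mm) begins 65 mm behind the grasp point.
Start: joints at [1.069, 0.599, -0.003, 1.599, 0.002, 0.943, -0.08], TCP at [0.299, -0.661, 0.227] pointing down, gripper open.
Joint ranges: [-2.57, 2.57], [-0.35, 1.97], [-1.29, 1.29], [0.11, 2.56], [-1.05, 4.19], [0.11, 1.86], [-2.63, 2.63]. Speed limits (rad/s): [2.22, 2.22, 3.01, 3.01, 3.14, 3.14, 3.14].

INTERFACE

Orientations are given as a unit quaternion [w, x, y, z].
In Python, from cell import r gives the robot as it stands.
- The arm moves only by the tool drive_tool, never from a script. Its argument "rows" is one flat list of numbers, 7 for each row, row after row: the shift along the tool's x, y, z in cm, then the turn, a rotation vector about the tool's x, y, z in degrees, then the finger opening in cm, from 0 to 9.3. In form: [tx, ty, tz, rx, ry, rz, jaw, tx, ty, tz, rx, ry, rz, jaw, ...]. A call has 1 to 20 rows; each row is the pose to reach, as a shift and turn from the pose commanded when the call began, along the tool's axes at that moment; what a row does not reach only later rows make up. A row lasts 1/12 s, in which the tool goes at most 41.7 mm and 7.16 degrees, less where a joint would pass 70% of its speed; a pose out of reach is approached as far as the arm can. A call with a gripper value outside its range is refused whole. The fingers move at their own pace and stop on an object; the grip force is fixed at half the most. Time passes only in rows, so rows that repeat a pose let the fingers close. It gives the time, the measured TCP pose, the force and the opening at its end, in the units of the state.
- r.get_obs(): the state, without advancing time (a new reading comes with each control period).
- r.get_image(name): name is "side" or "top"; returns a dict with "pixels" (400x640x3 uint8, red, green, blue), "fx", "fy", "cx", "cy" (pixels), "D" ([k1, k2, p1, p2, k3] as OpenCV has them; the pictures are not rectified), "camera_from_world" (4x4, takes a point from world to camera coordinates). Camera axes: x right, y up, looking along -z (the intrinsics and any distortion apply to the point x, -y, -z); pixel columns grow to the right and rows downward; lengths in m; the calibration is good to about 2 mm. A picture is of the moment at which its call begins. There is no depth.
- r.job_done(): hands the job in, once; it reports no verdict.
Trained networks look in the newest picture that a camera, given by its name, has taken for a name from the list of things; names that differ only in an ending like _2 or _b are one class to them, and where a whole thing is asked for, a point or a joint stands for the part that bears it (a point fixed in the world has none). Each returns a list of dicts, best first, with "score" (0 to 1); they miss things now and then, are a little off and sometimes report something else, mostly with a low value. They report only what shows in the picture. A call takes as long as a camera call.
- r.search_frame(query, camera): "xyz" ([x, y, z] in m, in world coordinates, good to about 4 mm: the middle of the surface that is visible of it).
- r.pinpoint(query, camera): "xyz" ([x, y, z] in m, in world coordinates, good to about 4 mm: a listed point, or the origin of a listed thing).
The state is a dict: "t": time; "joints": joint angles; "joint_velocities": joint speeds; "tau": joint torques, N m; "position": TCP position; "orientation": TCP orientation; "wrist_force": force on the tool from outside, world axes, zero at the start; "ft_torque": the same for the moment, N m; "grip_width": opening from 0.0 (shut) to 1.0 (fully open).
Only numpy, scipy, OpenCV 4.12 (cv2) and the standard library are available. Lean on these libraries where they do the work, as an engineer would, in place of code of your own. Each camera call takes 0.05 s, during which the arm holds its last target.

TASK

The rail of this linear axis has just been bolted down, and its four blue hole caps are set in their holes but still stand proud. Press them home one after another, starting with the cap nearest the carriage and working along to the free end: each with a slow, light press of the fingertips, until it is flush with the top of the rail. Lift nothing, and leave the parked carriage, the spare carriage, the tray and the hex key where they are.

Things in the scene. Friction and masses are not known exactly. Their poses are not given: they have to be found in the camera images.
- axis: Linear axis fixed on the table: aluminium base plate 110 x 680 mm with a steel rail 45 mm wide, 630 mm long, along this body's y; origin under the plate's centre, z up. Rail top 56 mm above the origin. Cap centres on the rail's centre line (x = 0) at y = +52.5, -52.5, -157.5, -262.5 mm. Carriage parked at the +y end, free end at -y; end stops 54 mm high at y = +-326 mm.
- cap1_top (a point): Cap 1, the nearest to the carriage: blue round plastic hole cap, 20 mm across, flat top; this point is the centre of its top face (z up). 
- cap1 (a joint): How deep cap 1 is pressed, m: it slides straight down in its hole; at 0 its top stands 5 mm above the rail's top, at 0.005 it is on its stop, flush with the rail. Starts 3 to 4.2 mm proud. About 4 to 5 N moves it; it stays where left (no spring); once home it is rigid and the force rises sharply: come down slowly.
- cap2_top (a point): Cap 2, second from the carriage: blue round plastic hole cap, 20 mm across, flat top; this point is the centre of its top face (z up). 
- cap2 (a joint): How deep cap 2 is pressed, m: it slides straight down in its hole; at 0 its top stands 5 mm above the rail's top, at 0.005 it is on its stop, flush with the rail. Starts 3 to 4.2 mm proud. About 4 to 5 N moves it; it stays where left (no spring); once home it is rigid and the force rises sharply: come down slowly.
- cap3_top (a point): Cap 3, third from the carriage: blue round plastic hole cap, 20 mm across, flat top; this point is the centre of its top face (z up). 
- cap3 (a joint): How deep cap 3 is pressed, m: it slides straight down in its hole; at 0 its top stands 5 mm above the rail's top, at 0.005 it is on its stop, flush with the rail. Starts 3 to 4.2 mm proud. About 4 to 5 N moves it; it stays where left (no spring); once home it is rigid and the force rises sharply: come down slowly.
- cap4_top (a point): Cap 4, the farthest from the carriage, by the free end: blue round plastic hole cap, 20 mm across, flat top; this point is the centre of its top face (z up). 
- cap4 (a joint): How deep cap 4 is pressed, m: it slides straight down in its hole; at 0 its top stands 5 mm above the rail's top, at 0.005 it is on its stop, flush with the rail. Starts 3 to 4.2 mm proud. About 4 to 5 N moves it; it stays where left (no spring); once home it is rigid and the force rises sharply: come down slowly.
- carriage_top (a point): Centre of the ground top face of the carriage parked on the rail: a steel block with blue plastic end caps, 86 mm wide, 139 mm long along the rail, its top 88 mm above the table. It runs freely along the rail (about 2.5 N moves it).
- spare: A spare carriage of the same shape standing loose on the table, 86 x 139 x 60 mm, 2 kg; origin at the centre of its underside, its length along its y.
- tray: Loose yellow open tray of spare caps and screws, 100 x 130 x 30 mm; origin at the centre of its underside, long side along its y.
- hexkey: Loose dark L-shaped hex key lying flat, 10 mm thick, long leg 190 mm along its y, short leg 47 mm to +x at its -y end; origin near the middle of the long leg, on the table.

How it is judged:
On the way, in this order (a step that is already met when the one before it is completed fails the run):
1. cap 1 is pressed flush (within 1.5 mm), before the caps beyond it (value of joint cap1 above 0.0035 m and value of joint each of cap2, cap3, cap4 below 0.0035 m), for 0.1 s.
2. cap 2 is pressed flush (within 1.5 mm), before the caps beyond it (value of joint cap2 above 0.0035 m and value of joint each of cap3, cap4 below 0.0035 m), for 0.1 s.
3. cap 3 is pressed flush (within 1.5 mm), before the caps beyond it (value of joint cap3 above 0.0035 m and value of joint cap4 below 0.0035 m), for 0.1 s.
4. cap 4 is pressed flush (within 1.5 mm) (value of joint cap4 above 0.0035 m), for 0.1 s.
At the end, for the whole second after the job is handed in: All four caps are flush with the rail's top to within 1.5 mm, pressed in order from the carriage outward; the parked carriage is within 8 mm, and the spare carriage, tray and hex key are within 10 mm, of where they started (value of joint each of cap1, cap2, cap3, cap4 above 0.0035 m and distance of carriage_top from where it was at the start of the episode below 0.008 m and distance of each of spare, tray, hexkey from where it was at the start of the episode below 0.01 m); the robot touches nothing.
It fails at once if the axis or a cap is pressed or struck with more than 50 N: that is a knock, not a light touch (contact force between the fingers and axis above 50 N).
It fails at once if the arm or the gripper's body, not the fingers, leans on the axis (contact force between the arm and axis above 3 N).
It fails at once if a cap is drawn up out of its hole (value of joint any of cap1, cap2, cap3, cap4 below -0.001 m).
It fails at once if the parked carriage is moved more than 8 mm (distance of carriage_top from where it was at the start of the episode above 0.008 m).
It fails at once if a loose thing beside the axis is moved or lifted more than 10 mm (distance of any of spare, tray, hexkey from where it was at the start of the episode above 0.01 m).
It also fails if it takes over 54 s, if anything falls off the work surface, if the arm or the gripper's body presses on something with over 40 N, if the wrist force passes 120 N, or if a joint passes its speed limit or range.

## Working session

There is one attempt and no reset: what is moved stays moved. The work goes in short steps, Python scripts to look and compute and a tool call to move; the robot and the scene stay as the last step left them, time stands still between calls to the robot, and variables do not carry over. Pictures are saved under pics/ and viewed, and the job is handed in when it is done.

Besides the shell and the picture viewer there is one more tool, called after "Emit:" in YAML: its name, and indented under it one key for each argument. drive_tool: Moves the arm, as the interface text tells. Its arguments: {"type":"object","properties":{"rows":{"type":"array"}},"required":["rows"]}

```bash
mkdir -p pics; ls
python3 - <<'E'
from cell import r
import cv2
o=r.get_obs();print(o)
for c in("side","top"):
    im=r.get_image(c);cv2.imwrite(f"pics/{c}0.png",im["pixels"][:,:,::-1])
    print(c,im["fx"],im["fy"],im["cx"],im["cy"],im["D"],im["camera_from_world"])
    for q in["axis","cap1_top","cap2_top","cap3_top","cap4_top","carriage_top","spare","tray","hexkey"]:
        print(q,[(d["score"],[round(float(v),4) for v in d["xyz"]]) for d in r.pinpoint(q,c)][:5])
E
```

```text
pics
{'t': 0.0, 'joints': array([ 1.06932555,  0.6001132 , -0.00256146,  1.60011059,  0.00180905,
        0.9428704 , -0.07979937]), 'joint_velocities': array([ 2.43183106e-05, -1.15243851e-03, -4.69787174e-04,  1.17160293e-03,
       -1.96317081e-03, -9.11930947e-04, -3.13170378e-04]), 'tau': array([-5.69233871e-04, -7.65066791e+01,  1.49703920e+00, -2.52355564e+01,
       -5.23870031e-02,  1.67816528e-02,  1.81167443e-04]), 'position': array([ 0.29858646, -0.66015719,  0.22577519]), 'orientation': array([ 0.59370711,  0.38359159,  0.59464619, -0.38309956]), 'wrist_force': array([0.37499581, 0.43069679, 0.45315514]), 'ft_torque': array([ 0.00675846,  0.00276307, -0.01664615]), 'grip_width': 1.0018047399594976}
side 366.1437186486974 366.1437186486974 313.3610065674272 198.98507262139572 [-0.04981156  0.          0.          0.          0.        ] [[ 0.96741451 -0.25275119  0.0150333  -0.52965858]
 [ 0.11642162  0.49676222  0.86004262 -0.17427422]
 [-0.22484477 -0.83026751  0.51000068 -0.48903141]
 [ 0.          0.          0.          1.        ]]
axis [(0.77, [0.5092, 0.1451, 0.00
[... 699 characters left out ...]

 [-0.11572304  0.0202497   0.99307509 -0.81830725]
 [ 0.          0.          0.          1.        ]]
axis [(0.85, [0.5113, 0.1384, -0.0001]), (0.21, [0.6478, 0.1823, -0.0042])]
cap1_top [(0.68, [0.4031, 0.0799, -0.0005]), (0.58, [0.5089, 0.1992, 0.0591])]
cap2_top [(0.47, [0.5128, 0.0894, 0.0596])]
cap3_top [(0.59, [0.524, -0.0125, 0.0623]), (0.24, [0.6742, -0.0939, -0.0026])]
cap4_top [(0.6, [0.5327, -0.1226, 0.0585]), (0.57, [0.509, 0.1388, 0.0008])]
carriage_top [(0.86, [0.499, 0.3533, 0.0851])]
spare [(0.64, [0.6462, 0.1798, -0.0069]), (0.34, [0.5242, -0.0113, 0.0577])]
tray [(0.96, [0.6739, -0.0942, -0.0013]), (0.51, [0.5105, 0.1375, 0.0047])]
hexkey [(0.92, [0.4013, 0.0753, 0.002])]
```

View pics/side0.png

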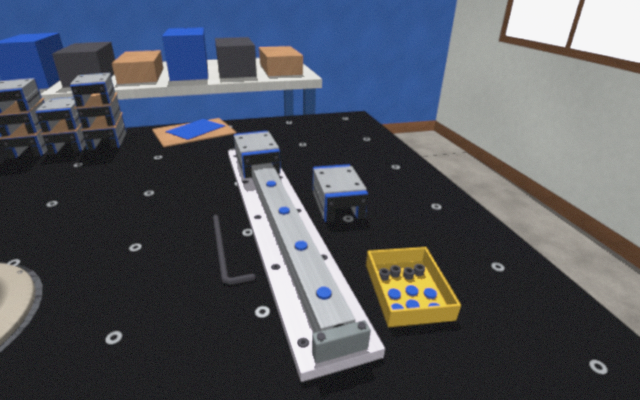

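View pics/top0.png

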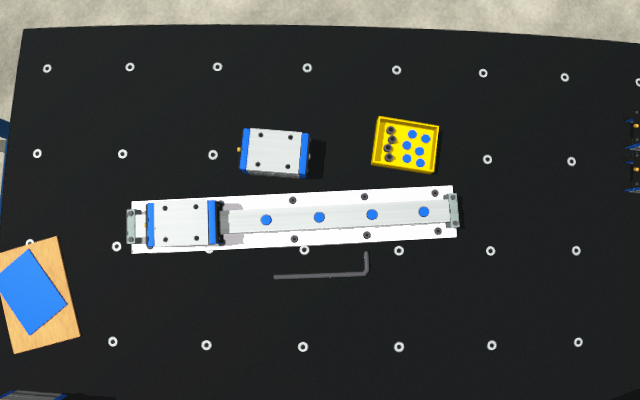

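The side view shows the four caps at about (271,184), (284,210), (301,245) and (324,293). The top view has them at (266,220), (319,217), (372,214) and (424,211). The tray lies to +x, the hex key to -x, and the spare carriage beside cap 1 on the +x side. Next I'll triangulate the cap centres.

```bash
cat > h.py <<'E'
import cv2,numpy as np
def cent(rgb,guess,rad=9):
    hsv=cv2.cvtColor(rgb,cv2.COLOR_RGB2HSV)
    m=cv2.inRange(hsv,(100,120,60),(130,255,255))
    n,l,s,c=cv2.connectedComponentsWithStats(m)
    out=[]
    for g in guess:
        d=[np.hypot(*(c[i]-g)) if i and s[i,4]<300 else 1e9 for i in range(n)]
        i=int(np.argmin(d)); 
        w=np.where(l==i); sat=hsv[...,1][w].astype(float)
        out.append(c[i]); print(g,c[i].round(2),s[i,4])
    return np.array(out)
def norm(im,p):
    K=np.array([[im["fx"],0,im["cx"]],[0,im["fy"],im["cy"]],[0,0,1]])
    return cv2.undistortPoints(p.reshape(-1,1,2).astype(float),K,np.array(im["D"])).reshape(-1,2)
def P(im):
    return (np.diag([1,-1,-1.])@im["camera_from_world"][:3])
def ray(im,p,z):
    T=P(im);R,t=T[:,:3],T[:,3];C=-R.T@t
    d=(R.T@np.c_[norm(im,p),np.ones(len(p))].T).T
    return C+d*((z-C[2])/d[:,2])[:,None]
E
python3 - <<'E'
from cell import r
from h import *
np.set_printoptions(precision=4,suppress=True)
a=r.get_image("side");b=r.get_image("top")
pa=cent(a["pixels"],[(271,184),(284,210),(301,245),(324,293)])
pb=cent(b["pixels"],[(266,220),(319,217),(372,214),(424,211)])
X=cv2.triangulatePoints(P(a),P(b),norm(a,pa).T,norm(b,pb).T);X=(X[:3]/X[3]).T
print(X)
for z in(.0565,.0595): print(ray(a,pa,z),ray(b,pb,z))
d=X[3]-X[0];print(np.linalg.norm(d),np.degrees(np.arctan2(d[0],-d[1])))
from scipy.spatial.transform import Rotation as R
o=r.get_obs();q=o["orientation"];print(R.from_quat(q,scalar_first=True).as_matrix())
E
```

```text
(271, 184) [270.59 183.11] 37
(284, 210) [283.7  209.95] 57
(301, 245) [300.7  245.08] 88
(324, 293) [323.5 292.5] 138
(266, 220) [265.73 219.56] 81
(319, 217) [318.73 216.73] 81
(372, 214) [371.5  214.12] 80
(424, 211) [423.44 211.27] 81
[[ 0.5093  0.1944  0.0586]
 [ 0.5163  0.09    0.0582]
 [ 0.5229 -0.0147  0.0576]
 [ 0.5296 -0.1195  0.0571]]
[[ 0.5091  0.1983  0.0565]
 [ 0.5161  0.0927  0.0565]
 [ 0.5229 -0.0133  0.0565]
 [ 0.5294 -0.1189  0.0565]] [[ 0.5101  0.1945  0.0565]
 [ 0.517   0.0899  0.0565]
 [ 0.5233 -0.0149  0.0565]
 [ 0.5301 -0.1198  0.0565]]
[[ 0.5084  0.1927  0.0595]
 [ 0.5153  0.088   0.0595]
 [ 0.522  -0.0171  0.0595]
 [ 0.5284 -0.1218  0.0595]] [[ 0.51    0.1942  0.0595]
 [ 0.5168  0.09    0.0595]
 [ 0.5231 -0.0145  0.0595]
 [ 0.5299 -0.119   0.0595]]
0.3145595399542723 3.7059467713388496
[[-0.0001  0.9111  0.4122]
 [-0.      0.4122 -0.9111]
 [-1.     -0.0001  0.    ]]
```

Emit:
drive_tool:
  rows: [0,21.6,-19.9,0,0,0,0,0,21.6,-19.9,0,0,0,0,0,21.6,-19.9,0,0,0,0,0,21.6,-19.9,0,0,0,0,0,21.6,-19.9,0,0,0,0,0,21.6,-19.9,0,0,0,0,0,43.2,-39.7,0,0,0,0,0,43.2,-39.7,0,0,0,0,0,43.2,-39.7,0,0,0,0,0,43.2,-39.7,0,0,0,0,0,43.2,-39.7,0,0,0,0,0,43.2,-39.7,0,0,0,0,0,43.2,-39.7,0,0,0,0,0,43.2,-39.7,0,0,0,0]

```text
t: 2.27
position: [0.528, -0.122, 0.2269]
orientation: [0.594, 0.383, 0.594, -0.383]
wrist_force: [0.6, -0.3, 0.2]
grip_width: 0.05
```

```bash
cat > st.py <<'E'
from cell import r
import numpy as np,sys
from scipy.spatial.transform import Rotation as R
np.set_printoptions(precision=4,suppress=True)
o=r.get_obs();M=R.from_quat(o["orientation"],scalar_first=True).as_matrix()
print(o["t"],o["position"],o["wrist_force"],o["grip_width"],o["joints"]);print(M)
C=[(.5095,.1944),(.5163,.0899),(.5230,-.0147),(.5297,-.1193)]
for c in C: print(M.T@(np.array([*c,o["position"][2]])-o["position"])*100)
E
python3 st.py
```

```text
2.2667 [ 0.528  -0.122   0.2269] [ 0.6422 -0.2956  0.1856] 0.04997641560351187 [ 0.1663  0.381  -0.0596  2.0172  0.0329  0.7437 -1.0593]
[[ 0.0006  0.9112  0.4121]
 [-0.0002  0.4121 -0.9112]
 [-1.      0.0005  0.0004]]
[ -0.0065  11.3506 -29.5885]
[ -0.0043   7.6642 -19.7867]
[-0.0021  3.9647 -9.9799]
[ 0.0001  0.2651 -0.1731]
```

Emit:
drive_tool:
  rows: [0,5.7,-14.8,0,0,0,0,0,5.7,-14.8,0,0,0,0,0,5.7,-14.8,0,0,0,0,0,5.7,-14.8,0,0,0,0,0,11.3,-29.6,0,0,0,0,0,11.3,-29.6,0,0,0,0,0,11.3,-29.6,0,0,0,0,0,11.3,-29.6,0,0,0,0,3,11.3,-29.6,0,0,0,0,6,11.3,-29.6,0,0,0,0,9,11.3,-29.6,0,0,0,0,12,11.3,-29.6,0,0,0,0,13,11.3,-29.6,0,0,0,0,13,11.3,-29.6,0,0,0,0,13,11.3,-29.6,0,0,0,0]

```text
t: 3.52
position: [0.5086, 0.1924, 0.0969]
orientation: [0.594, 0.383, 0.594, -0.384]
wrist_force: [-0.7, -0.2, 0.6]
grip_width: 0.003
```

```bash
python3 st.py
python3 - <<'E'
from cell import r
import cv2
for c in("side","top"):
    im=r.get_image(c);cv2.imwrite(f"pics/{c}1.png",im["pixels"][:,:,::-1])
    p=im["pixels"][120:260,200:360] if c=="side" else im["pixels"][140:300,180:360]
    cv2.imwrite(f"pics/{c}1z.png",cv2.resize(p,None,fx=4,fy=3.5 if 0 else 4,interpolation=cv2.INTER_CUBIC)[:600,:,::-1])
E
```

```text
3.5167 [0.5086 0.1924 0.0969] [-0.7029 -0.1965  0.6256] 0.0025165937339511535 [-0.4105  0.5728 -0.0797  2.1201  0.0989  0.4526 -1.7126]
[[-0.0005  0.9112  0.412 ]
 [-0.0003  0.412  -0.9112]
 [-1.     -0.0006  0.    ]]
[-0.0001  0.1674 -0.1455]
[ 0.0024 -3.5188  9.6564]
[ 0.005  -7.2183 19.4633]
[  0.0075 -10.9177  29.2701]
```

View pics/side1z.png

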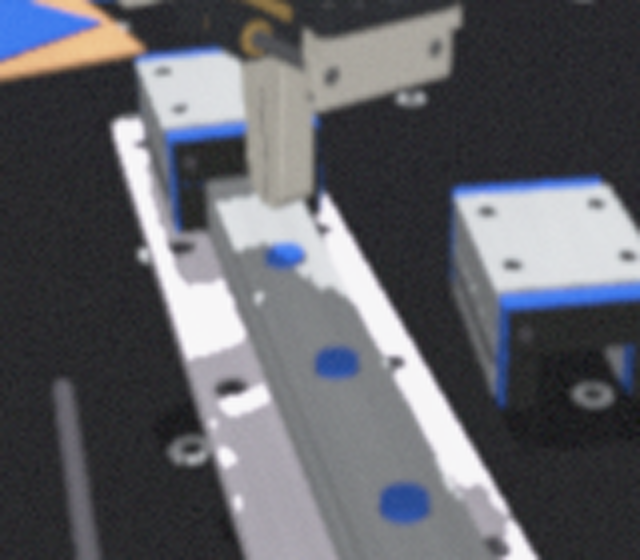

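View pics/top1.png

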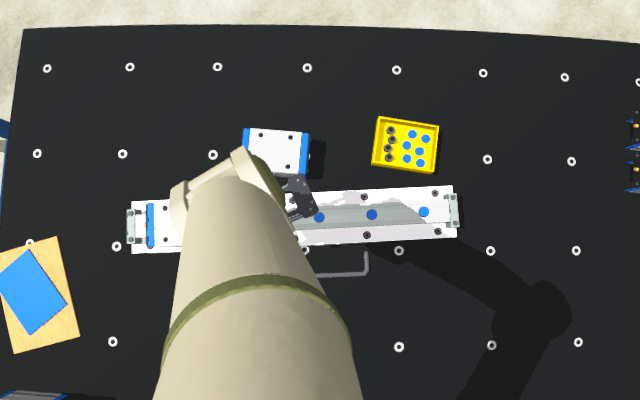

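Emit:
drive_tool:
  rows: [1,0.15,-0.15,0,0,0,0,2,0.15,-0.15,0,0,0,0,2.4,0.15,-0.15,0,0,0,0,2.4,0.15,-0.15,0,0,0,0,2.4,0.15,-0.15,0,0,0,0,2.4,0.15,-0.15,0,0,0,0]

```text
t: 4.12
position: [0.5091, 0.1943, 0.0726]
orientation: [0.594, 0.383, 0.594, -0.383]
wrist_force: [-0.3, -0.5, -0.8]
grip_width: 0.005
```

```bash
python3 st.py
```

```text
4.1167 [0.5091 0.1943 0.0726] [-0.2983 -0.5238 -0.8101] 0.005443316850194391 [-0.4194  0.6139 -0.0714  2.1314  0.1059  0.3998 -1.7214]
[[-0.0002  0.9111  0.4121]
 [-0.0001  0.4121 -0.9111]
 [-1.     -0.0002  0.    ]]
[-0.      0.037   0.0055]
[ 0.0011 -3.6497  9.8072]
[ 0.0021 -7.3497 19.6139]
[  0.0032 -11.0497  29.4205]
```

Emit:
drive_tool:
  rows: [0.1,0,0,0,0,0,0,0.2,0,0,0,0,0,0,0.3,0,0,0,0,0,0,0.4,0,0,0,0,0,0,0.45,0,0,0,0,0,0,0.5,0,0,0,0,0,0,0.55,0,0,0,0,0,0,0.6,0,0,0,0,0,0,0.6,0,0,0,0,0,0]

```text
t: 4.87
position: [0.5092, 0.1943, 0.0666]
orientation: [0.594, 0.383, 0.594, -0.383]
wrist_force: [-0.3, 0.7, 3.0]
grip_width: 0.003
```

Emit:
drive_tool:
  rows: [0.03,0,0,0,0,0,0,0.06,0,0,0,0,0,0,0.09,0,0,0,0,0,0,0.12,0,0,0,0,0,0,0.15,0,0,0,0,0,0,0.18,0,0,0,0,0,0,0.18,0,0,0,0,0,0,0.18,0,0,0,0,0,0]

```text
t: 5.53
position: [0.5092, 0.1943, 0.0647]
orientation: [0.594, 0.383, 0.594, -0.383]
wrist_force: [-0.1, -1.5, 2.6]
grip_width: 0.002
```

Emit:
drive_tool:
  rows: [0.02,0,0,0,0,0,0,0.04,0,0,0,0,0,0,0.06,0,0,0,0,0,0,0.06,0,0,0,0,0,0,0.06,0,0,0,0,0,0]

```text
t: 5.95
position: [0.5092, 0.1943, 0.0644]
orientation: [0.594, 0.383, 0.594, -0.383]
wrist_force: [-0.5, -0.2, 6.2]
grip_width: 0.003
```

Emit:
drive_tool:
  rows: [0.02,0,0,0,0,0,0,0.04,0,0,0,0,0,0,0.06,0,0,0,0,0,0,0.06,0,0,0,0,0,0,0.06,0,0,0,0,0,0]

```text
t: 6.37
position: [0.5091, 0.1943, 0.0642]
orientation: [0.594, 0.383, 0.594, -0.383]
wrist_force: [-1.5, -1.1, 13.0]
grip_width: 0.004
```

Emit:
drive_tool:
  rows: [-0.5,0,0,0,0,0,0,-2,0,0,0,0,0,0,-3,0,0,0,0,0,0,-3,-1.2,3.2,0,0,0,0,-3,-2.4,6.4,0,0,0,0,-3,-3.7,9.8,0,0,0,0,-3,-3.7,9.8,0,0,0,0,-3,-3.7,9.8,0,0,0,0]

```text
t: 7.03
position: [0.5161, 0.0874, 0.0939]
orientation: [0.593, 0.385, 0.593, -0.385]
wrist_force: [-0.2, 0.8, -0.1]
grip_width: 0.004
```

```bash
python3 st.py
python3 - <<'E'
from cell import r
import cv2
for c in("side",):
    im=r.get_image(c);cv2.imwrite(f"pics/{c}2.png",im["pixels"][:,:,::-1])
    p=im["pixels"][150:270,230:360]
    cv2.imwrite(f"pics/{c}2z.png",cv2.resize(p,None,fx=5,fy=5,interpolation=cv2.INTER_CUBIC)[:600,:,::-1])
E
```

```text
7.0333 [0.5161 0.0874 0.0939] [-0.2263  0.8145 -0.0867] 0.0035742196626761783 [-0.207   0.5625 -0.099   2.1668  0.1319  0.4176 -1.562 ]
[[ 0.0002  0.913   0.408 ]
 [-0.0006  0.408  -0.913 ]
 [-1.     -0.0001  0.0006]]
[ -0.0067   3.7661 -10.0419]
[-0.0002  0.1237 -0.2236]
[ 0.0064 -3.5319  9.5996]
[ 0.013  -7.1875 19.4229]
```

View pics/side2z.png

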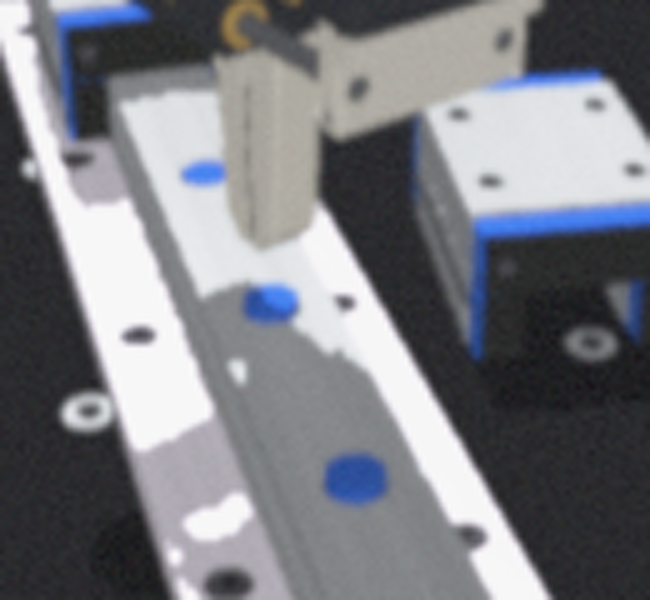

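The zoomed side view shows cap 1, at about (204,172), lying flat with no visible side wall. Cap 2 sits below the closed fingertips at about (270,302). I'll descend on cap 2.

Emit:
drive_tool:
  rows: [0.8,0,0,0,0,0,0,1.6,0,0,0,0,0,0,2.2,0,0,0,0,0,0,2.2,0,0,0,0,0,0,2.2,0,0,0,0,0,0]

```text
t: 7.5
position: [0.5153, 0.0905, 0.0708]
orientation: [0.594, 0.383, 0.595, -0.383]
wrist_force: [0.3, -1.0, 0.8]
grip_width: 0.006
```

```bash
python3 st.py
```

```text
7.5 [0.5153 0.0905 0.0708] [ 0.2864 -1.0366  0.7569] 0.006117779900787088 [-0.2202  0.6026 -0.0892  2.1793  0.1408  0.3664 -1.5699]
[[-0.0016  0.9105  0.4135]
 [-0.0003  0.4135 -0.9105]
 [-1.     -0.0016 -0.0004]]
[-0.0023  3.769  -9.696 ]
[-0.0001  0.0671  0.1   ]
[ 0.002  -3.648   9.9009]
[ 0.0042 -7.3631 19.7019]
```

Laterally it is within about 1 mm, so I can start the slow press.

Emit:
drive_tool:
  rows: [0.06,0.1,0.1,0,0,0,0,0.12,0.1,0.1,0,0,0,0,0.18,0.1,0.1,0,0,0,0,0.22,0.1,0.1,0,0,0,0,0.26,0.1,0.1,0,0,0,0,0.3,0.1,0.1,0,0,0,0,0.34,0.1,0.1,0,0,0,0,0.38,0.1,0.1,0,0,0,0,0.42,0.1,0.1,0,0,0,0,0.46,0.1,0.1,0,0,0,0,0.5,0.1,0.1,0,0,0,0,0.54,0.1,0.1,0,0,0,0,0.58,0.1,0.1,0,0,0,0,0.6,0.1,0.1,0,0,0,0,0.6,0.1,0.1,0,0,0,0]

```text
t: 8.75
position: [0.5172, 0.0893, 0.0655]
orientation: [0.594, 0.383, 0.594, -0.383]
wrist_force: [-1.1, -1.2, 3.9]
grip_width: 0.008
```

Emit:
drive_tool:
  rows: [0.03,0,0,0,0,0,0,0.06,0,0,0,0,0,0,0.09,0,0,0,0,0,0,0.12,0,0,0,0,0,0,0.15,0,0,0,0,0,0,0.15,0,0,0,0,0,0,0.15,0,0,0,0,0,0]

```text
t: 9.33
position: [0.5172, 0.0893, 0.0643]
orientation: [0.594, 0.383, 0.594, -0.383]
wrist_force: [-1.6, -0.9, 7.0]
grip_width: 0.009
```

Emit:
drive_tool:
  rows: [0.02,0,0,0,0,0,0,0.04,0,0,0,0,0,0,0.06,0,0,0,0,0,0,0.06,0,0,0,0,0,0,0.06,0,0,0,0,0,0]

```text
t: 9.75
position: [0.5173, 0.0893, 0.0642]
orientation: [0.594, 0.383, 0.594, -0.383]
wrist_force: [-2.2, -1.0, 15.3]
grip_width: 0.003
```

Cap 2 is home: z stopped at 0.0642 and the force rose to 15 N. Moving on to cap 3.

Emit:
drive_tool:
  rows: [-0.5,0,0,0,0,0,0,-2,0,0,0,0,0,0,-3,0,0,0,0,0,0,-3,-1.2,3.2,0,0,0,0,-3,-2.5,6.4,0,0,0,0,-3,-3.8,9.7,0,0,0,0,-3,-3.8,9.7,0,0,0,0,-3,-3.8,9.7,0,0,0,0,-2,-3.8,9.7,0,0,0,0,-1.2,-3.8,9.7,0,0,0,0,-0.8,-3.8,9.7,0,0,0,0,-0.8,-3.8,9.7,0,0,0,0,-0.8,-3.8,9.7,0,0,0,0]

```text
t: 10.83
position: [0.5221, -0.0137, 0.0708]
orientation: [0.594, 0.383, 0.595, -0.383]
wrist_force: [0.3, 0.3, 0.3]
grip_width: 0.005
```

```bash
python3 st.py
```

```text
10.8333 [ 0.5221 -0.0137  0.0708] [0.3327 0.2555 0.2961] 0.004660255271211892 [-0.0045  0.6024 -0.1117  2.1804  0.1756  0.3683 -1.4049]
[[-0.0015  0.9104  0.4138]
 [ 0.0001  0.4138 -0.9104]
 [-1.     -0.0013 -0.0007]]
[  0.004    7.4629 -19.4641]
[ 0.0019  3.7574 -9.6694]
[-0.0001  0.0388  0.1302]
[-0.0022 -3.6799  9.9297]
```

Emit:
drive_tool:
  rows: [0.06,0,0,0,0,0,0,0.12,0,0,0,0,0,0,0.18,0,0,0,0,0,0,0.22,0,0,0,0,0,0,0.26,0,0,0,0,0,0,0.3,0,0,0,0,0,0,0.34,0,0,0,0,0,0,0.38,0,0,0,0,0,0,0.42,0,0,0,0,0,0,0.46,0,0,0,0,0,0,0.5,0,0,0,0,0,0,0.54,0,0,0,0,0,0,0.58,0,0,0,0,0,0,0.6,0,0,0,0,0,0,0.6,0,0,0,0,0,0]

```text
t: 12.08
position: [0.5225, -0.0148, 0.0654]
orientation: [0.594, 0.383, 0.594, -0.383]
wrist_force: [-0.2, -0.0, 2.8]
grip_width: 0.006
```

Emit:
drive_tool:
  rows: [0.03,0,0,0,0,0,0,0.06,0,0,0,0,0,0,0.09,0,0,0,0,0,0,0.12,0,0,0,0,0,0,0.15,0,0,0,0,0,0,0.17,0,0,0,0,0,0,0.19,0,0,0,0,0,0,0.19,0,0,0,0,0,0]

```text
t: 12.75
position: [0.5225, -0.0148, 0.0642]
orientation: [0.594, 0.383, 0.594, -0.383]
wrist_force: [-2.0, 0.1, 13.5]
grip_width: 0.003
```

Emit:
drive_tool:
  rows: [-0.5,0,0,0,0,0,0,-2,0,0,0,0,0,0,-3,0,0,0,0,0,0,-3,-1.2,3.2,0,0,0,0,-3,-2.4,6.5,0,0,0,0,-3,-3.65,9.8,0,0,0,0,-3,-3.65,9.8,0,0,0,0,-3,-3.65,9.8,0,0,0,0,-2,-3.65,9.8,0,0,0,0,-1.2,-3.65,9.8,0,0,0,0,-0.8,-3.65,9.8,0,0,0,0,-0.8,-3.65,9.8,0,0,0,0,-0.8,-3.65,9.8,0,0,0,0]

```text
t: 13.83
position: [0.5294, -0.1179, 0.071]
orientation: [0.594, 0.383, 0.595, -0.383]
wrist_force: [-0.0, -0.8, 0.4]
grip_width: 0.006
```

```bash
python3 st.py
```

```text
13.8333 [ 0.5294 -0.1179  0.071 ] [-0.0466 -0.7916  0.3939] 0.005524981407143253 [ 0.2105  0.6169 -0.1385  2.1341  0.2039  0.4041 -1.2349]
[[-0.0014  0.9104  0.4138]
 [ 0.0004  0.4138 -0.9104]
 [-1.     -0.0011 -0.0009]]
[  0.0145  11.1163 -29.2571]
[  0.0096   7.4116 -19.4622]
[ 0.0048  3.6936 -9.6623]
[-0.0001 -0.0244  0.1375]
```

Emit:
drive_tool:
  rows: [0.06,0,0,0,0,0,0,0.12,0,0,0,0,0,0,0.18,0,0,0,0,0,0,0.22,0,0,0,0,0,0,0.26,0,0,0,0,0,0,0.3,0,0,0,0,0,0,0.34,0,0,0,0,0,0,0.38,0,0,0,0,0,0,0.42,0,0,0,0,0,0,0.46,0,0,0,0,0,0,0.5,0,0,0,0,0,0,0.54,0,0,0,0,0,0,0.58,0,0,0,0,0,0,0.6,0,0,0,0,0,0,0.6,0,0,0,0,0,0]

```text
t: 15.08
position: [0.5296, -0.1191, 0.0656]
orientation: [0.594, 0.383, 0.594, -0.383]
wrist_force: [-1.3, -0.1, 3.5]
grip_width: 0.007
```

Emit:
drive_tool:
  rows: [0.03,0,0,0,0,0,0,0.06,0,0,0,0,0,0,0.09,0,0,0,0,0,0,0.12,0,0,0,0,0,0,0.15,0,0,0,0,0,0,0.17,0,0,0,0,0,0,0.19,0,0,0,0,0,0,0.19,0,0,0,0,0,0]

```text
t: 15.75
position: [0.5297, -0.1191, 0.0642]
orientation: [0.594, 0.383, 0.594, -0.383]
wrist_force: [-2.0, -0.7, 12.6]
grip_width: 0.003
```

All four stopped at the same height. I'll lift clear, back away and check.

Emit:
drive_tool:
  rows: [-0.5,0,0,0,0,0,0,-2,0,0,0,0,0,0,-5,0,0,0,0,0,0,-9,0,0,0,0,0,0,-12,0,0,0,0,0,0,-15,0,0,0,0,0,0,-15,-8,14,0,0,0,0,-15,-8,14,0,0,0,0,-15,-8,14,0,0,0,0,-15,-16,28,0,0,0,0,-15,-16,28,0,0,0,0,-15,-16,28,0,0,0,0,-15,-16,28,0,0,0,0,-15,-16,28,0,0,0,0,-15,-16,28,0,0,0,0,-15,-16,28,0,0,0,0]

```text
t: 17.08
position: [0.498, -0.442, 0.2129]
orientation: [0.593, 0.384, 0.594, -0.385]
wrist_force: [0.2, -0.6, -0.4]
grip_width: 0.004
```

```bash
python3 st.py|head -1
python3 - <<'E'
from cell import r
from h import *
np.set_printoptions(precision=4,suppress=True)
a=r.get_image("side");b=r.get_image("top")
cv2.imwrite("pics/side3.png",a["pixels"][:,:,::-1]);cv2.imwrite("pics/top3.png",b["pixels"][:,:,::-1])
cv2.imwrite("pics/side3z.png",cv2.resize(a["pixels"][160:310,230:370],None,fx=4,fy=4,interpolation=cv2.INTER_CUBIC)[:,:,::-1])
pa=cent(a["pixels"],[(271,184),(284,210),(301,245),(324,293)])
pb=cent(b["pixels"],[(266,220),(319,217),(372,214),(424,211)])
X=cv2.triangulatePoints(P(a),P(b),norm(a,pa).T,norm(b,pb).T);print((X[:3]/X[3]).T)
for q in["carriage_top","spare","tray","hexkey"]:
  for c in("side","top"):
    print(q,c,[(d["score"],[round(float(v),4) for v in d["xyz"]]) for d in r.pinpoint(q,c)][:1])
p=cv2.imread("pics/top0.png").astype(int);d=abs(p-b["pixels"][:,:,::-1]).max(2)
cv2.imwrite("pics/diff.png",np.clip(d*3,0,255).astype(np.uint8))
E
```

```text
17.0833 [ 0.498  -0.442   0.2129] [ 0.22   -0.5839 -0.3742] 0.003619284714939037 [ 0.7569  0.547  -0.1778  1.7483  0.1222  0.858  -0.6253]
(271, 184) [270.74 184.26] 27
(284, 210) [283.67 211.17] 42
(301, 245) [300.5  246.09] 70
(324, 293) [300.5  246.09] 70
(266, 220) [265.73 219.56] 81
(319, 217) [318.62 216.87] 78
(372, 214) [371.38 214.13] 78
(424, 211) [423.05 211.35] 75
[[ 0.5095  0.1947  0.0558]
 [ 0.5162  0.0902  0.0555]
 [ 0.5228 -0.0147  0.0557]
 [ 0.5143 -0.0989  0.1231]]
carriage_top side [(0.88, [0.5004, 0.358, 0.0852])]
carriage_top top [(0.97, [0.496, 0.3539, 0.0854])]
spare side [(0.9, [0.65, 0.1792, -0.0054])]
spare top [(0.84, [0.645, 0.1811, -0.0025])]
tray side []
tray top [(0.7, [0.6725, -0.0947, -0.0025])]
hexkey side [(0.84, [0.4, 0.0742, 0.0005])]
hexkey top [(0.86, [0.4009, 0.0797, 0.0011])]
```

View pics/side3z.png

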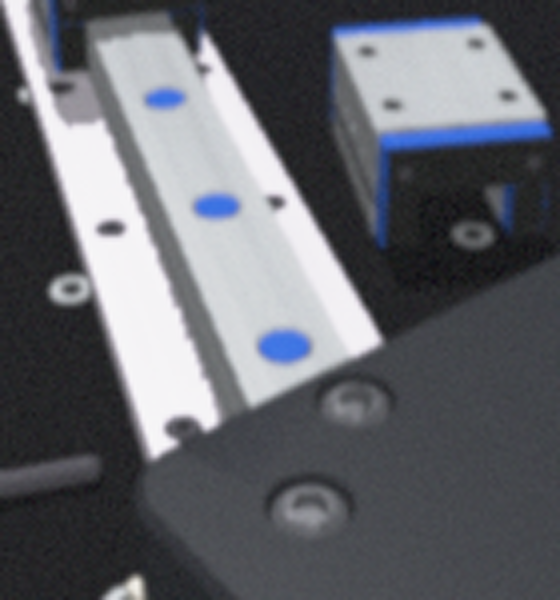

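View pics/diff.png

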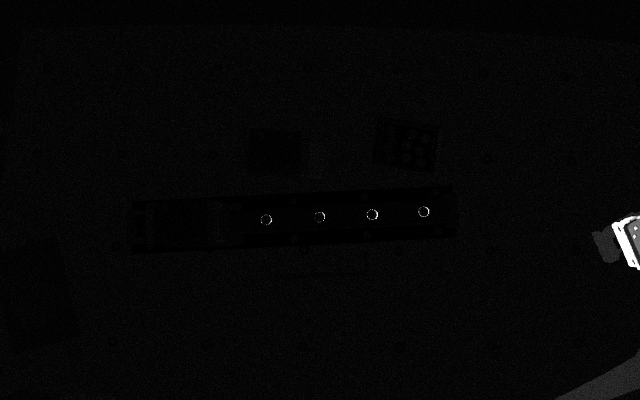

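The top-view difference shows only the four cap rims changed. Caps 1–3 triangulate at 0.0555–0.058 m and are flush. The gripper hides cap 4 in the side view, so I'll back off further.

Emit:
drive_tool:
  rows: [0,-13,5,0,0,0,0,0,-13,5,0,0,0,0,0,-13,5,0,0,0,0,0,-13,5,0,0,0,0,0,-26,10,0,0,0,0,0,-26,10,0,0,0,0,0,-26,10,0,0,0,0,0,-26,10,0,0,0,0,0,-26,10,0,0,0,0,0,-26,10,0,0,0,0,0,-26,10,0,0,0,0,0,-26,10,0,0,0,0]

```text
t: 18.58
position: [0.3056, -0.637, 0.2138]
orientation: [0.595, 0.383, 0.595, -0.382]
wrist_force: [-0.1, -0.4, 0.2]
grip_width: 0.003
```

```bash
python3 st.py|head -1
python3 - <<'E'
from cell import r
from h import *
np.set_printoptions(precision=4,suppress=True)
a=r.get_image("side");b=r.get_image("top")
pa=cent(a["pixels"],[(271,184),(284,210),(301,245),(324,293)])
pb=cent(b["pixels"],[(266,220),(319,217),(372,214),(424,211)])
X=cv2.triangulatePoints(P(a),P(b),norm(a,pa).T,norm(b,pb).T);print((X[:3]/X[3]).T)
cv2.imwrite("pics/side4.png",a["pixels"][:,:,::-1])
E
```

```text
18.5833 [ 0.3056 -0.637   0.2138] [-0.072  -0.4322  0.2414] 0.0034235748145406155 [ 1.1529  0.5942 -0.1748  1.6497  0.1225  0.9085 -0.2114]
(271, 184) [270.79 184.32] 28
(284, 210) [283.67 211.17] 42
(301, 245) [300.5  246.09] 70
(324, 293) [323.47 293.44] 118
(266, 220) [265.73 219.56] 81
(319, 217) [318.62 216.87] 78
(372, 214) [371.38 214.13] 78
(424, 211) [423.05 211.35] 75
[[ 0.5095  0.1947  0.0556]
 [ 0.5162  0.0902  0.0555]
 [ 0.5228 -0.0147  0.0557]
 [ 0.5297 -0.1193  0.0551]]
```

View pics/side4.png

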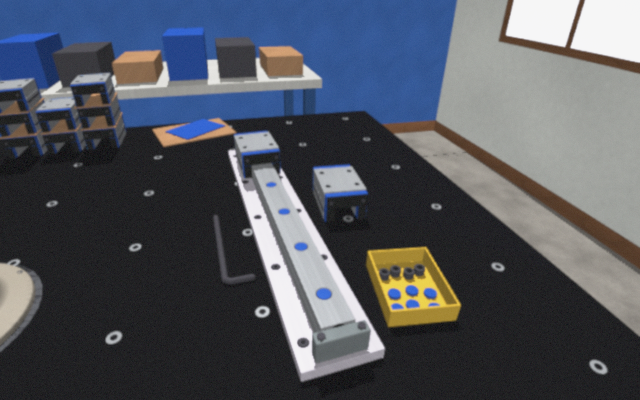

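All four caps are flush, at (271,184), (284,211), (301,246) and (324,293), and nothing else has moved. I'll hand the job in.

```bash
python3 -c "
from cell import r
print(r.job_done())"
```

```text
the job is handed in; nothing more can be done
None
```

I pressed caps 1 to 4 home in order from the carriage outward, using closed fingertips and slow descents, and handed the job in at about 18.7 s of the 54 s allowed.

- **Presses:** each one stopped at a TCP height of 0.0642 m (fingertips about 56 mm up, the rail's top). The wrist force read 12.6 to 15.3 N at the end of each press; it was read only at the end of each call.
- **Cap heights:** from two views, the cap tops now measure 55.1 to 55.7 mm, against 57 to 58.6 mm before and a nominal rail top of 56 mm.
- **Other things:** a before-and-after comparison of the top view changed only at the cap rims and where the arm stood. The networks' positions for the carriage, spare carriage, tray and hex key agree with the start within their error.
- **Failed or missing checks:** the gripper hid cap 4 in the first final side view, and the network did not find the tray there. I backed the arm off and re-measured all four caps. The tray looks in place in the new side picture, but I did not run the network on that one. The arm ended clear of everything.

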